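Set the dust extractor for fine sanding

TASK

Get the dust extractor ready for sanding thin plywood. While it is still off, click its suction dial (the right-hand one as you face its front, from the robot's side, with six dots growing from small to large) anticlockwise down to the second smallest dot; then click its mode dial (the left-hand one) two clicks clockwise from off, the ring, to the last symbol, automatic with filter shaking. Push the wings of the dials round gently with a fingertip, without pinching them, and leave the hose-size dial between them and everything else as it is.

Things in the scene. Friction and masses are not known exactly. Their poses are not given: they have to be found in the camera images.
- extractor: Dust extractor, a heavy fixed box 396 mm wide, 296 deep, 262 high. Origin: centre of its underside; x to its back (its front faces the robot), y to the left of one facing it, z up. Black panel over the front half of its top, 268 mm above the origin, with three like dials at x -72 mm: mode at y +120, hose size at y 0, suction at y -120. A low-rimmed tray with small things on the rear half.
- suction_wing (a point): Suction (right-hand) dial, centre of its wing: on the upright axis, 18 mm above the panel. Skirt 56 mm across, top 9 mm above the panel; on it an upright wing 11 mm thick, 52 mm long, from 8 to 28 mm above the panel. x axis along the wing to its nose (pointed end with a white line, 26 mm out; the round end 26 mm the other way), y across the wing, z up; turns with the dial. 
- suction (a joint): Suction dial, rad: 0 = smallest dot (nose to the extractor's +y), 0.628 = second smallest, 1.257, 1.885, 2.513, 3.142 = largest dot (nose to -y); end stops just beyond. Clicks 0.628 (36 deg) apart, growing clockwise seen from above; about 0.07 N m (3 to 4 N at the wing) takes it over the middle between two, then it springs on into the next. Starts on one of the three largest.
- mode_wing (a point): Mode (left-hand) dial, centre of its wing: on the upright axis, 18 mm above the panel. Skirt 56 mm across, top 9 mm above the panel; on it an upright wing 11 mm thick, 52 mm long, from 8 to 28 mm above the panel. x axis along the wing to its nose (pointed end with a white line, 26 mm out; the round end 26 mm the other way), y across the wing, z up; turns with the dial. 
- mode (a joint): Mode dial, rad: 0 = off (ring; nose to the back), where it starts; -0.628 = running by hand (bar), 0.628 = automatic (socket), 1.257 = automatic with filter shaking (socket and zigzag), the last. Clicks 0.628 (36 deg) apart, growing clockwise seen from above; about 0.07 N m (3 to 4 N at the wing) takes it over the middle between two, then it springs on into the next. 
- hose_wing (a point): Hose-size (middle) dial, centre of its wing, of the same shape as the other dials; x axis to its nose. To be left alone.
- hose (a joint): Hose-size dial, rad: 0, 0.628, 1.257, 1.885 = smallest to largest of four rings. To be left alone.
- discs: Loose stack of sanding discs, 125 mm across, 14 mm high, in the tray on the extractor. Origin: centre of its underside. To be left alone.
- tape: Loose tape measure, 70 x 42 mm, 66 mm high, in the tray on the extractor. Origin: centre of its underside. To be left alone.
- pencil: Loose flat pencil, 150 mm long (along its y) by 8 mm, 7 mm high, on the table. Origin: centre of its underside. To be left alone.
- sleeve: Loose open grey hose sleeve, upright, 40 mm across the foot, 46 mm high, standing on the panel near its front edge between two dials, about 80 mm from their axes. Origin: centre of its underside. To be left alone.
- sander: Loose random-orbit sander standing on its pad on the table, 125 mm across, 155 mm high, dust spout along its x to 107 mm. Origin: centre of its underside. To be left alone.
- sanding_block: Loose cork sanding block on the table, 115 x 66 mm, 36 mm high. Origin: centre of its underside. To be left alone.
- glue: Loose glue bottle on the table, 64 mm across, 190 mm high. Origin: centre of its underside. To be left alone.
- brush: Loose flat brush lying on the table along its x, 200 mm long, 42 mm wide, 20 mm high. Origin: under its middle. To be left alone.
- hose_nose (a point): Tip of the nose of the hose-size dial, 26 mm from its axis, half-way up the wing.

How it is judged:
On the way, in this order (a step that is already met when the one before it is completed fails the run):
1. the suction dial stands on the second smallest dot while the mode dial is still off (value of joint suction between 0.478 and 0.778 rad and value of joint mode between -0.15 and 0.15 rad), for 0.2 s.
2. the mode dial stands on automatic with filter shaking (value of joint suction between 0.478 and 0.778 rad and value of joint mode between 1.107 and 1.407 rad), for 0.2 s.
At the end, for the whole second after the job is handed in: The suction dial rests in the click of the second smallest dot (0.628 rad, within 0.15), the mode dial in that of automatic with filter shaking (1.257 rad, within 0.15), the hose-size dial where it was (its nose within 6 mm), the dials at rest, and every loose thing within 15 mm of where it stood (all of step 2 and distance of hose_nose from where it was at the start of the episode below 0.006 m and velocity of joint suction between -0.1 and 0.1 rad/s and velocity of joint mode between -0.1 and 0.1 rad/s and velocity of joint hose between -0.1 and 0.1 rad/s and distance of each of discs, tape, pencil, sleeve, sander, sanding_block, glue, brush from where it was at the start of the episode below 0.015 m); the robot touches nothing.
It fails at once if the extractor is switched on by hand (mode dial turned anticlockwise from off) (value of joint mode below -0.35 rad).
It fails at once if the hose-size dial is turned (distance of hose_nose from where it was at the start of the episode above 0.008 m).
It fails at once if a wing is pinched between the fingers ((x of the grasp point in the frame of suction_wing between -0.035 and 0.035 m and y of the grasp point in the frame of suction_wing between -0.0065 and 0.0065 m and z of the grasp point in the frame of suction_wing between -0.03 and 0.026 m and contact force between the fingers and suction above 1 N) or (x of the grasp point in the frame of mode_wing between -0.035 and 0.035 m and y of the grasp point in the frame of mode_wing between -0.0065 and 0.0065 m and z of the grasp point in the frame of mode_wing between -0.03 and 0.026 m and contact force between the fingers and mode above 1 N)).
It fails at once if a bystander is knocked, lifted or carried off (over 20 mm) (distance of any of discs, tape, pencil, sleeve, sander, sanding_block, glue, brush from where it was at the start of the episode above 0.02 m).
It fails at once if a dial is forced with more than 40 N (contact force between the fingers and suction above 40 N or contact force between the fingers and mode above 40 N or contact force between the fingers and hose above 40 N).
It also fails if it takes over 58 s, if anything falls off the work surface, if the arm or the gripper's body presses on something with over 40 N, if the wrist force passes 120 N, or if a joint passes its speed limit or range.

ROBOT

A 7-joint arm with a two-finger parallel gripper is mounted at the origin on the work surface. World frame = base frame: x ahead of the robot, y to its left, z up, the work surface at z = 0. Lengths are in m, angles in rad, forces in N, time in s.
With the tool pointing down it reaches from about 0.425 to 0.825 m from the base axis. Payload 3.6 kg.
Tool frame: the origin (TCP) lies where the fingers leave the gripper's body, on its centre line; the fingertips stand 73 mm ahead of it and the grasp point (between the pads) lies 54 mm ahead of it; x points along the fingers, y is the direction in which the jaws open and shut, and the axes are right-handed (so a half turn about x gives the same grasp; the last joint's range is limited). The gripper opens to 85 mm and grips with 20 to 120 N. Pads are 22 mm wide; open, the fingers measure 114 mm over their backs; the gripper's body (76 mm by 85 mm) begins 54 mm behind the grasp point. The pads swing forward as they close: fully open they stand 13 mm farther back than shut.
Start: joints at [1.109, 0.615, -0.013, 1.423, 0.008, 1.103, -0.04], TCP at [0.274, -0.589, 0.304] pointing down, gripper open.
Joint ranges: [-3.12, 3.12], [-0.3, 2.06], [-1.34, 1.32], [0.26, 2.42], [-1.36, 4.5], [0.01, 1.98], [-2.84, 2.84]. Speed limits (rad/s): [2.79, 2.79, 3.14, 3.14, 3.14, 3.14, 3.14].

INTERFACE

Orientations are given as a unit quaternion [x, y, z, w].
In Python, from station import arm, snapshot, camera_info, ticket gives the robot as it stands. Calls block until the motion is done:
- arm.movep(position, orientation): joint-space move of the TCP to a pose.
- arm.line_to(position, velocity=0.15, ori=None): straight line of the TCP; ori=None keeps the orientation; velocity is the mean speed in m/s.
- arm.move_j(angles): joint-space move.
- arm.move_gripper(opening, effort=None): opening from 0.0 (shut) to 1.0 (fully open); effort is the grip in N (None keeps the last); returns when the fingers have stopped.
- arm.pause(seconds).
- arm.ik(position, orientation): joint angles nearest the present ones, or None.
- snapshot(name): name is "scene" or "top" or "wrist"; returns the picture (480x640x3 uint8, blue, green, red); there is no depth.
- camera_info(name): a dict with "fx", "fy", "cx", "cy" (pixels), "R" (3x3) and "t" (3): a world point X has camera coordinates R X + t; the wrist camera has in their place "T_tool_cam" (4x4, takes a point from camera to tool coordinates, whose origin is the TCP and whose axes are the tool frame's). Camera axes: x right, y down, z forward; pixel columns grow to the right and rows downward; lengths in m; the calibration is good to about 2 mm. A picture is of the moment at which its call begins: read the wrist's pose just before it. camera_info takes no time and is no camera call.
A pose or a line that the arm cannot do raises arm.MotionError and nothing moves.
- ticket.finish_job(): hands the job in, once; it reports no verdict.
Readings, each from a call of its own:
- arm.read_time(): time.
- arm.read_joint_positions(): joint angles.
- arm.read_dq(): joint speeds.
- arm.read_effort(): joint torques, N m.
- arm.read_tool_pos(): TCP position.
- arm.read_eef_rot(): TCP orientation.
- arm.read_ft_force(): force on the tool from outside, world axes, zero at the start.
- arm.read_wrist_torque(): the same for the moment, N m.
- arm.read_opening(): opening from 0.0 (shut) to 1.0 (fully open).
Only numpy, scipy, OpenCV 4.12 (cv2) and the standard library are available. Lean on these libraries where they do the work, as an engineer would, in place of code of your own. Each camera call takes 0.05 s, during which the arm holds its last target. There are 200 camera calls.

## Working session

There is one attempt and no reset: what is moved stays moved. The work goes in short steps, each a Python script; the robot and the scene stay as the last script left them, time stands still between calls to the robot, and variables do not carry over. Pictures are saved under pics/ and viewed, about 8 in all and at most 12, crops included, and the job is handed in when it is done.

```bash
mkdir -p pics; ls; python3 - <<'E'
from station import arm, snapshot, camera_info
import cv2
for n in("scene","top"):
    cv2.imwrite(f"pics/{n}0.png",snapshot(n)); c=camera_info(n); print(n,c)
print(camera_info("wrist")); print(arm.read_time(),arm.read_tool_pos(),arm.read_eef_rot(),arm.read_opening())
E
```

```text
pics
scene {'fx': 555.3916394308666, 'fy': 555.3916394308666, 'cx': 326.81536118705503, 'cy': 236.70603893425636, 'R': array([[-0.88836363,  0.45884539,  0.01646138],
       [ 0.26733449,  0.54606548, -0.79394254],
       [-0.37328587, -0.70090898, -0.60776991]]), 't': array([ 0.5271257 , -0.00529993,  1.93329941])}
top {'fx': 447.2961393023455, 'fy': 447.2961393023455, 'cx': 316.5081202138569, 'cy': 235.53479930602307, 'R': array([[ 0.01701611, -0.99983382,  0.00654127],
       [-0.99729855, -0.01743979, -0.07135439],
       [ 0.07145661, -0.00530942, -0.99742958]]), 't': array([-0.04239293,  0.5603675 ,  1.43958753])}
{'fx': 369.6648518950324, 'fy': 369.6648518950324, 'cx': 313.17468528919494, 'cy': 233.59889792169153, 'T_tool_cam': array([[ 1.43606847e-05, -3.20611607e-01,  9.47210746e-01,
        -7.07579331e-02],
       [ 9.99999774e-01,  6.41581359e-04,  2.02001244e-04,
         8.99963494e-04],
       [-6.72476701e-04,  9.47210529e-01,  3.20611544e-01,
        -8.16441917e-02],
       [ 0.00000000e+00,  0.00000000e+00,  0.00000000e+00,
         1.00000000e+00]])}
0.1 [ 0.27359555 -0.5890305   0.30283995] [-0.69026721 -0.15335207  0.69065026 -0.15171202] 0.9978045125741984
```

View pics/top0.png

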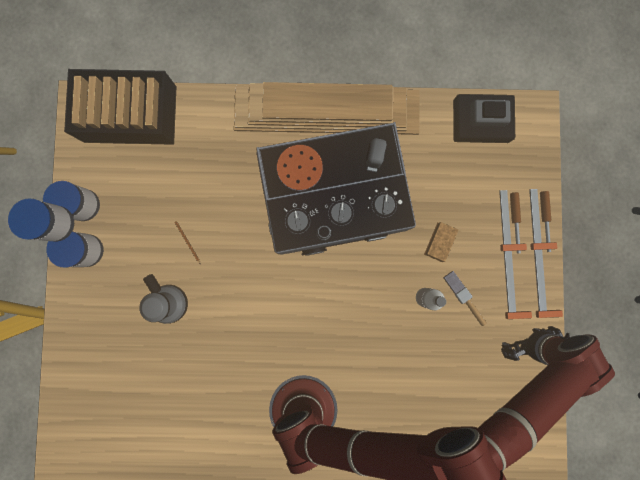

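View pics/scene0.png

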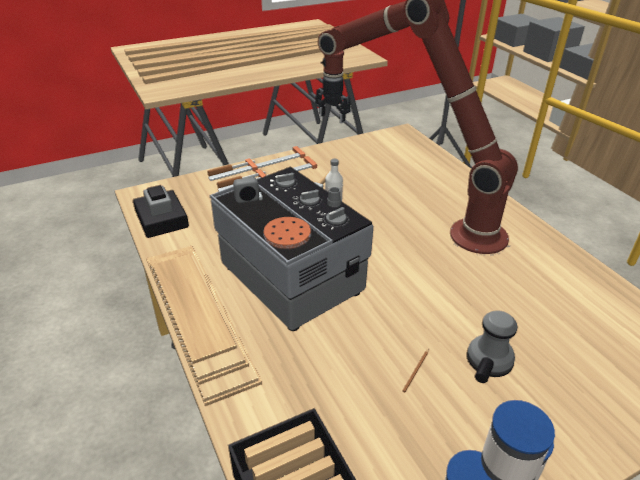

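Top view: mode dial about (297,221), hose (341,212), suction (385,204), sleeve (324,232), box yawed. Next I'll localise these and take a closer look with the wrist camera.

```bash
cat > h.py <<'E'
from station import arm, snapshot, camera_info, ticket
import numpy as np, cv2
from scipy.spatial.transform import Rotation as Ro
def cast(n,px,z,pose=None):
    c=camera_info(n); d=np.array([(px[0]-c["cx"])/c["fx"],(px[1]-c["cy"])/c["fy"],1.])
    if n=="wrist":
        p,q=pose; R=Ro.from_quat(q).as_matrix(); T=c["T_tool_cam"]
        o=R@T[:3,3]+p; d=R@T[:3,:3]@d
    else: o=-c["R"].T@c["t"]; d=c["R"].T@d
    return o+d*(z-o[2])/d[2]
def quat(a):  # tool down; tool y (jaw direction) at world angle a about z
    x=np.array([0,0,-1.]); y=np.array([np.cos(a),np.sin(a),0]); 
    return Ro.from_matrix(np.c_[x,y,np.cross(x,y)]).as_quat()
E
python3 - <<'E'
from h import *
P={k:cast("top",p,.286) for k,p in dict(mode=(297,221),hose=(341,212),suc=(385,204)).items()}
print(P,np.linalg.norm(P['mode']-P['suc'])); d=P['mode']-P['suc']; print("yaw",np.arctan2(-d[0],d[1]))
print("sleeve",cast("top",(324,232),.314))
print("glue",cast("top",(437,301),.19),"tape",cast("top",(376,152),.33))
print(Ro.from_quat(arm.read_eef_rot()).as_matrix())
im=cv2.imread("pics/top0.png")[180:260,250:420]; cv2.imwrite("pics/topc.png",cv2.resize(im,None,fx=4.5,fy=4.5,interpolation=cv2.INTER_CUBIC))
c=P['hose']
for a in np.linspace(-3.14,3.14,13):
  q=quat(a); z=Ro.from_quat(q).as_matrix()[:,2]
  print(round(a,2),z.round(2),[arm.ik([c[0]-.0*z[0],c[1]-.0*z[1],.45],q) is not None, arm.ik(P['suc']+[0,0,.09],q) is not None,arm.ik(P['mode']+[0,0,.09],q) is not None])
E
```

```text
{'mode': array([0.58000462, 0.02149743, 0.286     ]), 'hose': array([ 0.6063111 , -0.09582652,  0.286     ]), 'suc': array([ 0.63002301, -0.21365912,  0.286     ])} 0.24041722750259967
yaw 0.20957915139472266
sleeve [ 0.5495418  -0.05052479  0.314     ]
glue [ 0.36732327 -0.37931912  0.19      ] tape [ 0.75975272 -0.1823777   0.33      ]
[[-1.02928248e-03  4.21267702e-01 -9.06935755e-01]
 [ 2.14792275e-03 -9.06933212e-01 -4.21268959e-01]
 [-9.99997163e-01 -2.38163270e-03  2.86399868e-05]]
-3.14 [-0.  1.  0.] [True, True, True]
-2.62 [-0.5   0.87 -0.  ] [True, True, True]
-2.09 [-0.87  0.5  -0.  ] [True, True, True]
-1.57 [-1. -0.  0.] [True, True, True]
-1.05 [-0.87 -0.5   0.  ] [True, True, True]
-0.52 [-0.5  -0.87  0.  ] [True, True, True]
-0.0 [-0. -1.  0.] [True, True, True]
0.52 [ 0.5  -0.87 -0.  ] [True, True, True]
1.05 [ 0.87 -0.5   0.  ] [True, True, True]
1.57 [ 1. -0.  0.] [True, True, True]
2.09 [0.87 0.5  0.  ] [True, True, True]
2.62 [0.5  0.87 0.  ] [True, True, True]
3.14 [0. 1. 0.] [True, True, True]
```

View pics/topc.png

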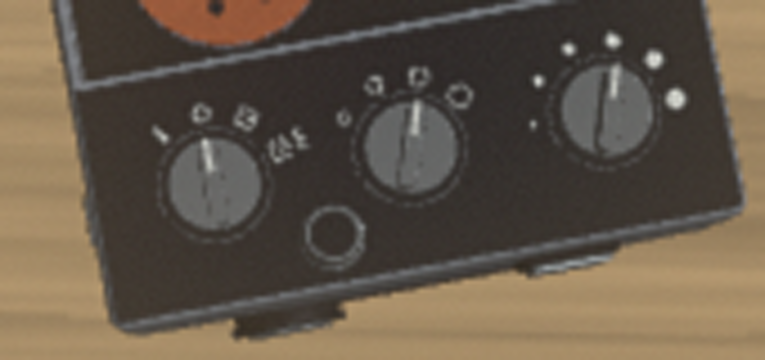

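Suction stands on the third largest dot (1.885), so it needs two clicks. The 240.4 mm dial spacing matches the given 240 mm. One wrist look with the fingers shut will refine this.

```bash
python3 - <<'E'
from h import *
arm.move_gripper(0.0)
p0=arm.read_tool_pos()
arm.movep([.56,-.096,.46],quat(-1.36)) 
pose=(arm.read_tool_pos(),arm.read_eef_rot()); im=snapshot("wrist")
np.savez("pose1",p=pose[0],q=pose[1])
cv2.imwrite("pics/w1.png",im); print(arm.read_time(),pose,arm.read_joint_positions(),arm.read_opening())
E
```

```text
3.0417 (array([ 0.55982091, -0.09741713,  0.45960871]), array([-0.70295063, -0.0733596 ,  0.70358643, -0.07378971])) [ 0.24840746  0.38349277 -0.17881246  1.38881331  0.06854207  1.3760862
 -1.29333132] -0.003910949019468025
```

View pics/w1.png

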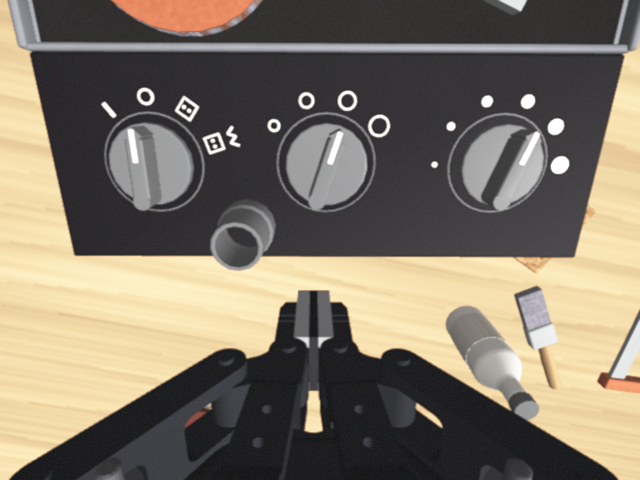

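Ring centres: mode (154,161), hose (326,162), suction (498,163). White lines: mode (135,161)→(131,131), suction (522,165)→(536,134). The sleeve stands between mode and hose.

```bash
python3 - <<'E'
from h import *
d=np.load("pose1.npz"); pose=(d['p'],d['q'])
C={}
for k,p in dict(mode=(154,161),hose=(326,162),suc=(498,163)).items():
    C[k]=cast("wrist",p,.268,pose); print(k,C[k].round(4))
v=C['mode']-C['suc']; psi=np.arctan2(-v[0],v[1]); print(np.linalg.norm(v),psi)
for k,a,b in(("mode",(135,161),(131,131)),("suc",(522,165),(536,134)),("hose",(331,163),(339,133))):
    A=cast("wrist",a,.296,pose);B=cast("wrist",b,.296,pose);w=B-A; n=np.arctan2(w[1],w[0])
    print(k,"nose",n,"value", psi-n+(0 if k=="mode" else np.pi/2), (B-C[k]).round(3))
E
```

```text
mode [0.5826 0.0204 0.268 ]
hose [ 0.607  -0.0979  0.268 ]
suc [ 0.6314 -0.2165  0.268 ]
0.24188115220774245 0.2033542983006829
mode nose 0.18884221429577808 value 0.014512084004904835 [0.022 0.004 0.028]
suc nose -0.05733239435755872 value 1.8314830194531382 [ 0.022 -0.002  0.028]
hose nose -0.039010318718516346 value 1.8131609438140959 [ 0.022 -0.002  0.028]
```

Both views agree to about 2 mm: mode value is 0 and suction 1.885. Now pushing the suction dial.

```bash
cat >> h.py <<'E'
PSI=.205; Z0=.283+.073
C=dict(mode=np.array([.5815,.0208]),suction=np.array([.631,-.215]))
OFF=dict(mode=0,suction=np.pi/2)
def pose(k,v,side,gap=0,up=0):
    n=PSI+OFF[k]-v; c,s=np.cos(n),np.sin(n)
    xy=C[k]+np.array([[c,-s],[s,c]])@[.017,side*(.0165+gap)]
    return np.r_[xy,Z0+up],quat(n)
def push(k,v0,v1,side,n=9):
    p,q=pose(k,v0,side,.010,.06); arm.movep(p,q)
    j=arm.read_joint_positions(); print("j",np.round(j,2))
    p,q=pose(k,v0,side,.010); arm.line_to(p,.08,q); print("down",np.round(arm.read_ft_force(),1),np.round(arm.read_tool_pos()-p,4))
    for v in np.linspace(v0,v1,n):
        p,q=pose(k,v,side); arm.line_to(p,.03,q)
        print(round(v,2),np.round(arm.read_ft_force(),1),np.round(arm.read_wrist_torque(),2))
    p,q=pose(k,v1,side,.012); arm.line_to(p,.05,q)
    arm.line_to(p+[0,0,.09],.15); print("t",arm.read_time(),np.round(arm.read_ft_force(),1))
E
python3 - <<'E'
from h import *
print(all(arm.ik(*pose(k,v,s)) is not None for k,s,a,b in(("suction",-1,1.885,.66),("mode",1,0,1.22)) for v in np.linspace(a,b,9)))
push("suction",1.885,.66,-1)
arm.movep([.56,-.096,.46],quat(-1.36)) 
P=(arm.read_tool_pos(),arm.read_eef_rot()); cv2.imwrite("pics/w2.png",snapshot("wrist")); np.savez("pose2",p=P[0],q=P[1]); print(arm.read_time())
E
```

```text
True
j [ 0.52  0.65 -0.41  1.08  0.24  1.46  0.05]
down [-0.3 -0.8  0.1] [0.0003 0.     0.0007]
1.88 [ 0.3 -0.3  0.3] [-0.04 -0.02 -0.  ]
1.73 [-0.8 -2.7  0.4] [-0.56  0.25  0.05]
1.58 [-0.4 -0.6 -0.1] [-0.21 -0.01 -0.03]
1.43 [-0.1 -0.3  0.2] [ 0.03  0.01 -0.08]
1.27 [-0.  -0.1  0.8] [ 0.02  0.04 -0.04]
1.12 [ 1.1 -2.1  0.4] [-0.6  -0.2  -0.07]
0.97 [ 0.3 -0.8  0.2] [-0.22 -0.04  0.04]
0.81 [ 0.1  0.5 -0.5] [0.03 0.03 0.  ]
0.66 [-0.5  0.5  0. ] [-0.03 -0.01  0.01]
t 9.1833 [ 0.3 -0.3 -0.1]
11.3083
```

View pics/w2.png

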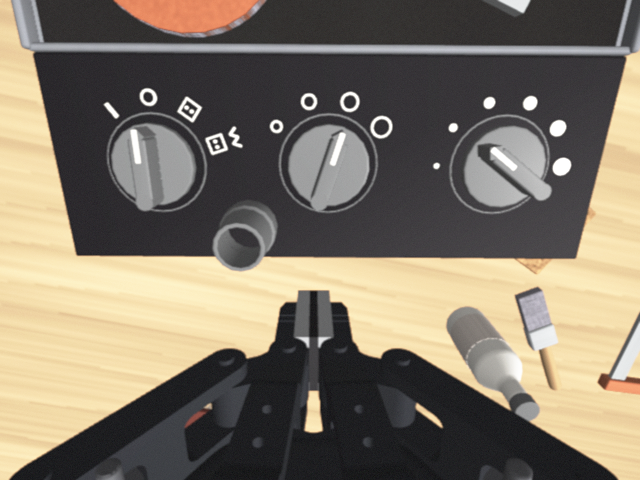

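Both detents were felt (about 3 N each). The suction nose line now runs (515,168)→(492,149), towards the second smallest dot at (452,127), and mode is still on the ring. Mode dial next.

```bash
python3 - <<'E'
from h import *
push("mode",0,1.22,1)
arm.movep([.56,-.096,.46],quat(-1.36)) 
P=(arm.read_tool_pos(),arm.read_eef_rot()); cv2.imwrite("pics/w3.png",snapshot("wrist")); print(arm.read_time())
ang=lambda a,b:(lambda w:np.arctan2(w[1],w[0]))(cast("wrist",b,.296,P)-cast("wrist",a,.296,P))
print("suction",PSI+np.pi/2-ang((515,168),(492,149)))
t=snapshot("top"); cv2.imwrite("pics/top3.png",np.hstack([cv2.imread("pics/top0.png")[110:330,130:500],t[110:330,130:500]]))
E
```

```text
j [ 0.22  0.49 -0.57  1.39  0.27  1.33 -0.16]
down [ 0.   0.7 -0.3] [0.0003 0.0001 0.0006]
0.0 [0.3 0.9 1.3] [ 0.1  -0.04  0.03]
0.15 [-1.7  3.1  1.5] [0.61 0.16 0.03]
0.3 [-0.3 -0.6  0.4] [-0.05  0.05 -0.01]
0.46 [ 0.2 -0.4  0.2] [-0.    0.02  0.04]
0.61 [-0.5 -0.3 -0.9] [ 0.11  0.01 -0.02]
0.76 [ 0.6  2.2 -0.7] [ 0.67 -0.22 -0.02]
0.92 [-0.9 -0.6 -0. ] [-0.02 -0.01  0.03]
1.07 [-0.6  0.4 -0.4] [ 0.01  0.   -0.06]
1.22 [ 0.5  0.  -0.1] [-0.01 -0.04 -0.  ]
t 17.2917 [-0.4  0.   0.5]
17.925
suction 0.6188078652893807
```

View pics/w3.png

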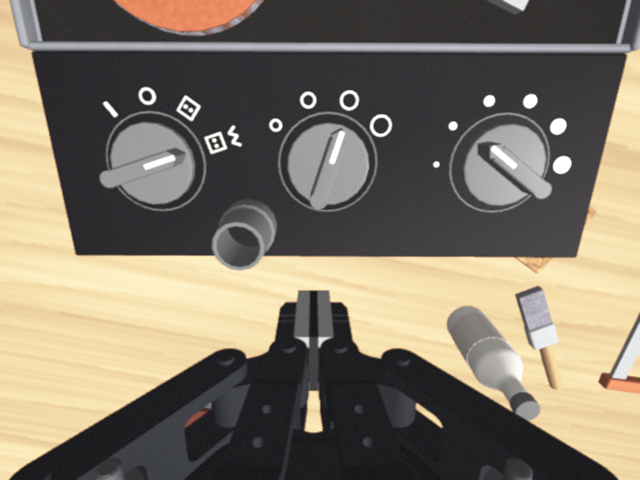

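The mode nose line (145,165)→(174,157) points at socket-and-zigzag. The hose dial, sleeve (244,235) and discs look the same as before, and the arm is clear.

```bash
python3 - <<'E'
from h import *
P=(arm.read_tool_pos(),arm.read_eef_rot())
w=cast("wrist",(174,157),.296,P)-cast("wrist",(145,165),.296,P); print("mode",PSI-np.arctan2(w[1],w[0]))
ticket.finish_job(); print(arm.read_time())
E
```

```text
mode 1.3040295466187297
the job is handed in; nothing more can be done
the job is handed in; nothing more can be done
```

The extractor is set for thin plywood, and I handed the job in at about 18 s of robot time, within the 58 s limit.

- **Suction dial:** I pushed it two clicks anticlockwise, from the third largest dot down to the second smallest, with the shut fingertips against one side of the wing. The camera check afterwards read 0.62 rad (target 0.628).
- **Mode dial:** I then pushed it two clicks clockwise from off to automatic with filter shaking. The camera check read about 1.30 rad (target 1.257, tolerance 0.15).
- **Forces:** Readings taken after each small step stayed under about 4 N, and I felt two separate clicks on each dial.
- **Everything else:** In the last wrist picture, the hose-size dial, sleeve, glue and brush had not moved, nor had the visible parts of the discs and tape. The arm was clear of everything. I took a last top-camera picture but did not view it, so the pencil and sander were not checked again, nor most of the sanding block; the arm never went near the pencil or sander.

No check failed. The two views put the dial centres within about 3 mm of each other, and the mode-to-suction spacing came out at 240.4 and 241.9 mm against the given 240 mm.

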